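Clear the seal groove, pack and latch the topping box

ROBOT

A 7-joint arm with a two-finger parallel gripper is mounted at the origin on the work surface. World frame = base frame: x ahead of the robot, y to its left, z up, the work surface at z = 0. Lengths are in m, angles in rad, forces in N, time in s.
With the tool pointing down it reaches from about 0.4 to 0.85 m from the base axis. Payload 10.4 kg.
Tool frame: the origin (TCP) lies at the very end of the fingers, on their centre line; the grasp point (between the pads) lies 19 mm behind it (pinch_z is the distance from the TCP to the grasp point, in m); z points along the fingers, y is the line along which they close (so a half turn about z gives the same grasp; the last joint's range is limited). The gripper opens to 85 mm and grips with 20 to 120 N. Pads are 22 mm wide; open, the fingers measure 114 mm over their backs; the gripper's body (76 mm by 85 mm) begins 54 mm behind the grasp point. The pads swing forward as they close: fully open they stand 13 mm farther back than shut.
Start: joints at [-1.23, 0.332, -0.065, 1.46, 0.022, 1.35, -0.088], TCP at [0.222, 0.584, 0.231] pointing down, gripper open.
Joint ranges: [-2.6, 2.6], [-0.5, 2.12], [-1.47, 1.34], [0.16, 2.42], [-1.27, 4.41], [0.06, 2.06], [-2.6, 2.6]. Speed limits (rad/s): [2.22, 2.22, 2.79, 2.79, 3.14, 3.14, 3.14].

INTERFACE

Orientations are given as a unit quaternion [x, y, z, w].
In Python, from rig import * gives the robot as it stands. Calls block until the motion is done:
- movep(position, orientation): joint-space move of the TCP to a pose.
- move_linear(position, orientation=None, v=0.15): straight line of the TCP; orientation=None keeps the orientation; v is the mean speed in m/s.
- set_joints(angles): joint-space move.
- let_go() and grab(newtons=None): open the fingers fully, or close them until they stop; newtons is the grip in N (None keeps the last).
- sleep(seconds).
- ik(position, orientation): joint angles nearest the present ones, or None.
- get_image(name): name is "side" or "top" or "wrist"; returns a dict with "color" (420x560x3 uint8, red, green, blue), "K" (3x3 intrinsics, pixels), "extrinsics" (4x4, takes a point from world to camera coordinates). Camera axes: x right, y up, looking along -z (the intrinsics and any distortion apply to the point x, -y, -z); pixel columns grow to the right and rows downward; lengths in m; the calibration is good to about 2 mm. A picture is of the moment at which its call begins. There is no depth.
A pose or a line that the arm cannot do raises IKError and nothing moves.
- close_job(): hands the job in; it is judged then, once.
Readings, each from a call of its own:
- read_clock(): time.
- read_joint_pos(): joint angles.
- read_dq(): joint speeds.
- read_joint_torque(): joint torques, N m.
- read_tcp_pos(): TCP position.
- read_ee_rot(): TCP orientation.
- read_force(): force on the tool from outside, world axes, zero at the start.
- read_ft_torque(): the same for the moment, N m.
- read_width(): opening from 0.0 (shut) to 1.0 (fully open).
- read_finger_force(): force on a finger pad.
Only numpy, scipy, OpenCV 4.12 (cv2) and the standard library are available. Lean on these libraries where they do the work, as an engineer would, in place of code of your own. Each camera call takes 0.05 s, during which the arm holds its last target. There are 200 camera calls.

TASK

First clean the sealing groove of the topping box: guide the pick's tip along in the groove, slowly (a few centimetres a second, never above 8), from the hinge end of the side nearer the robot (seam_start, 4 cm in front of the hinge line), along that side, around along the latch side and back along the far side to seam_end; then stand the pick in its holder. Then pack every tin that is on the counter upright side by side on the box's floor, push the lid shut, swing the latch's bail over the keeper, and only then press the lever down past centre until it snaps shut. Leave the cup, bottle and bowl where they are.

Things in the scene. Friction and masses are not known exactly. Their poses are not given: they have to be found in the camera images.
- tbox: White insulated box, fixed; 150 (x) x 200 (y) x 95 mm high. Origin: centre of underside, z up. Latch on its -x side, which faces the robot's right (within 15 deg), lid hinge on +x; +y side is nearer the robot. Walls 20 mm; inside 110 (x) x 160 (y), floor at height 25. In the wall tops runs a dark sealing groove 10 wide, 6 deep, its centre line 10 in from the outside.
- lid (a joint): lid angle, rad: 0 shut on the rim, 1.85 to 2.05 at the start (open, leaning back; stop 2.1). Hinge line along the box's y through (75, 0, 95) mm of its frame, in the plane of the lid's underside. Lid 12 thick, 150 long from the hinge, 200 wide, 0.25 kg; stiff (0.12 N m), stays when open wide, sinks when low. No handle: push it from behind its upper edge, over and down.
- keeper (a point): keeper: 24 mm wide steel hook on the middle of the lid's free edge. Lid shut: reaches 16 mm out from the box's latch side, tongue at height 96 to 100 mm, and at 12 to 16 mm out a lip up to 107 mm. This point: 10 mm out, 100 mm high. The bail's bar comes to lie above the tongue, behind the lip.
- bail (a joint): wire bail of the latch, rad: 0 thrown back, leaning 37 deg out; 0.65 upright; 0.85 stop, leaning in, hooked behind the keeper's lip. Hinge line along the box's y, 16 mm out from the latch side, 69 mm high (13 lower with the lever down). Free hinge, 30 g: it falls to the side it leans to. Only with the lever up does it stand high enough to clear the lip.
- bail_bar (a point): middle of the bail's cross bar: 8 mm thick, 48 mm long, parallel to the box's y, 50 mm from the bail's hinge line
- lever (a joint): over-centre lever below the bail, rad: 0 = up (pointing out from the latch side, 15 degrees above level), 1.66 = down against the box. Snaps either way from centre at about 0.6; pressing it down takes about 2 N at its end. Hinge line parallel to the box's y: 14 mm out from the latch side, 55 mm high.
- lever_end (a point): middle of the lever's free end; the lever is a steel plate 60 mm long from its axis, 30 mm wide, 4 mm thick
- holder_mouth (a point): centre of the top of the pick's holder, a fixed black block 70 x 70 x 60 mm high on the counter, to the robot's left, with a square upright hole 20 x 20 mm right through; z up
- pick_tip (a point): very tip of the gasket pick; z runs from the tip up the pick. Tip 5 mm diameter for 14 mm, shank 10 mm diameter to 52 mm, round collar 34 mm diameter from 52 to 58 mm, then the handle. In its holder the collar rests on the block, the tip 52 mm below the mouth.
- pick_grip (a point): centre of the pick's grey handle, 88 mm above the tip: square, 18 x 18 mm (sides along its x and y), 60 mm long. The pick weighs 80 g.
- pot: bystander: open steel cup, 76 mm diameter, 100 mm high; origin at the centre of its underside
- syrup: bystander: yellow syrup bottle with green cap, 60 mm diameter, 170 mm high; origin at the centre of its underside
- bowl: bystander: white bowl, 90 mm diameter, 50 mm high; origin at the centre of its underside
- seam_start (a point): on the centre line of the groove, on its floor (89 mm above the counter): start of the run, box frame (35, 90) mm
- seam_a (a point): on the centre line of the groove, on its floor (89 mm above the counter): box frame (-15, 90) mm
- seam_corner1 (a point): on the centre line of the groove, on its floor (89 mm above the counter): corner, box frame (-65, 90) mm
- seam_b (a point): on the centre line of the groove, on its floor (89 mm above the counter): box frame (-65, 0) mm
- seam_corner2 (a point): on the centre line of the groove, on its floor (89 mm above the counter): corner, box frame (-65, -90) mm
- seam_c (a point): on the centre line of the groove, on its floor (89 mm above the counter): box frame (-15, -90) mm
- seam_end (a point): on the centre line of the groove, on its floor (89 mm above the counter): end of the run, box frame (35, -90) mm
- tin0_c (a point): centre (half-way up) of a small round metal tin, 40 mm diameter, 38 mm high, about 90 g, standing on the counter to the robot's right. Two to four of the four tins are present.
- tin1_c (a point): centre (half-way up) of a small round metal tin, 40 mm diameter, 38 mm high, about 90 g, standing on the counter to the robot's right. Two to four of the four tins are present.
- tin2_c (a point): centre (half-way up) of a small round metal tin, 40 mm diameter, 38 mm high, about 90 g, standing on the counter to the robot's right. Two to four of the four tins are present.
- tin3_c (a point): centre (half-way up) of a small round metal tin, 40 mm diameter, 38 mm high, about 90 g, standing on the counter to the robot's right. Two to four of the four tins are present.

How it is judged:
By the outcome, as a careful person would: the job done as asked, in the order asked, and still so for the second after the job is handed in, with the robot touching nothing.
Of tin0, tin1, tin2, tin3 only 2 to 4 are there at a start; the rules pass over those that are not, and their reading is None.
At some moment in a run one of tin0, tin1, tin2, tin3 may be knocked a few centimetres aside while the robot is not near it.
It also fails if it takes over 210 s, if anything falls off the work surface, if the arm or the gripper's body presses on something with over 40 N, if the wrist force passes 120 N, or if a joint passes its speed limit or range.

## Working session

There is one attempt and no reset: what is moved stays moved. The work goes in short steps, each a Python script; the robot and the scene stay as the last script left them, time stands still between calls to the robot, and variables do not carry over. Pictures are saved under pics/ and viewed, at most 14 in all, crops included, and the job is handed in when it is done.

```bash
ls; mkdir -p pics
python3 - <<'E'
from rig import *
import cv2,numpy as np
for n in ["top","side","wrist"]:
    d=get_image(n); cv2.imwrite(f"pics/{n}0.png",d["color"][:,:,::-1]); 
    print(n,[k for k in d],d["K"].round(1).tolist(),d["extrinsics"].round(4).tolist())
    for k in d:
        if k not in("color","K","extrinsics"):print(k,d[k])
print(read_clock(),read_ee_rot(),read_tcp_pos(),read_force())
E
```

```text
pics
top ['color', 'K', 'extrinsics'] [[451.3, 0.0, 274.9], [0.0, 451.3, 212.4], [0.0, 0.0, 1.0]] [[-0.0308, -0.9995, -0.0027, 0.0206], [0.9899, -0.0309, 0.1386, -0.5889], [-0.1387, 0.0016, 0.9903, -0.9247], [0.0, 0.0, 0.0, 1.0]]
side ['color', 'K', 'extrinsics'] [[481.4, 0.0, 273.7], [0.0, 481.4, 209.8], [0.0, 0.0, 1.0]] [[0.9477, -0.319, -0.0052, -0.5324], [0.2434, 0.7125, 0.6581, -0.1912], [-0.2063, -0.625, 0.7529, -0.9943], [0.0, 0.0, 0.0, 1.0]]
wrist ['color', 'K', 'extrinsics'] [[364.9, 0.0, 278.1], [0.0, 364.9, 206.6], [0.0, 0.0, 1.0]] [[0.3572, 0.934, -0.0014, -0.6239], [-0.8961, 0.3422, -0.2827, 0.0365], [-0.2635, 0.1023, 0.9592, -0.3791], [0.0, 0.0, 0.0, 1.0]]
0.15 [ 1.80866032e-01  9.83507595e-01 -5.32532785e-04 -6.70427313e-05] [0.22227058 0.58384373 0.23069648] [ 0.04906036 -0.51674525  0.00093296]
```

View pics/top0.png

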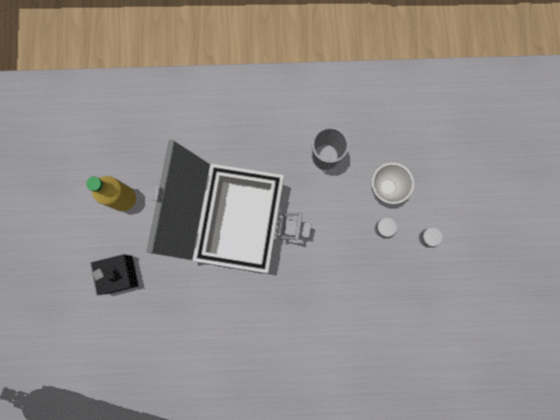

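View pics/side0.png

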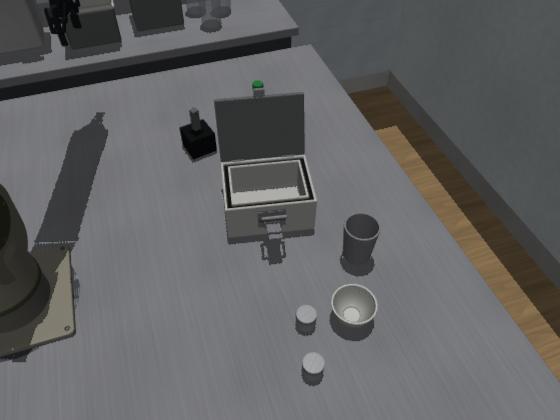

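Top view: box rim with outer corners near (212,165), (283,172), (270,271) and (195,262); latch at (293,228); holder at (115,275). Two tins are at (387,228) and (432,238), the bowl at (393,184), the cup at (330,150). The side view agrees, with the pick's handle at (195,120).

```bash
cat > h.py <<'E'
from rig import *
import cv2, numpy as np
from scipy.spatial.transform import Rotation as Ro
def cap(name,save=None):
    d=get_image(name)
    if save: cv2.imwrite("pics/"+save,d["color"][:,:,::-1])
    return d
def proj(d,P):
    P=np.atleast_2d(P); c=P@d["extrinsics"][:3,:3].T+d["extrinsics"][:3,3]
    u=np.c_[c[:,0],-c[:,1],-c[:,2]]@d["K"].T
    return u[:,:2]/u[:,2:]
def ray(d,uv):
    uv=np.atleast_2d(np.asarray(uv,float)); r=np.c_[uv,np.ones(len(uv))]@np.linalg.inv(d["K"]).T
    R=d["extrinsics"][:3,:3]; return -R.T@d["extrinsics"][:3,3], (r*[1,-1,-1])@R
def onplane(d,uv,z):
    C,v=ray(d,uv); return C+v*((z-C[2])/v[:,2])[:,None]
def tri(obs):  # [(d,uv),...]
    A=np.zeros((3,3));b=np.zeros(3)
    for d,uv in obs:
        C,v=ray(d,uv);v=v[0]/np.linalg.norm(v[0]);M=np.eye(3)-np.outer(v,v);A+=M;b+=M@C
    return np.linalg.solve(A,b)
def down(yaw):  # tool z down; closing axis (tool y) at yaw+90deg of world, tool x at yaw
    c,s=np.cos(yaw),np.sin(yaw)
    return Ro.from_matrix(np.array([[c,s,0],[s,-c,0],[0,0,-1.]])).as_quat()
E
python3 - <<'E'
from h import *
np.set_printoptions(precision=4,suppress=True)
t=cap("top"); s=cap("side"); w=cap("wrist")
print("rim top",onplane(t,[(212,165),(283,172),(270,271),(195,262)],.095))
print("holder?",onplane(t,[(115,275),(98,274)],.06)); print("side holder", onplane(s,[(198,130)],.06), 'handle top tri',tri([(t,(98,274)),(s,(194,110))]))
print("tins",onplane(t,[(387,227),(432,237)],.038),onplane(s,[(306,314),(313,362)],.038))
print("bowl",onplane(t,[(393,184)],.05),"cup",onplane(t,[(330,144)],.1),"keeper",tri([(t,(159,194)),(s,(258,92))]))
R=Ro.from_quat(read_ee_rot()); C,v=ray(w,(278,206)); 
print("cam in tool",R.inv().apply(C-np.array(read_tcp_pos())),R.inv().apply(v[0]), R.as_matrix())
E
```

```text
rim top [[ 0.6837  0.1283  0.095 ]
 [ 0.6645 -0.0167  0.095 ]
 [ 0.4646  0.0157  0.095 ]
 [ 0.487   0.1644  0.095 ]]
holder? [[0.4667 0.3355 0.06  ]
 [0.4698 0.3706 0.06  ]]
side holder [[0.4692 0.3462 0.06  ]] handle top tri [0.4679 0.3451 0.1256]
tins [[ 0.5507 -0.236   0.038 ]
 [ 0.5263 -0.3303  0.038 ]] [[ 0.5482 -0.2368  0.038 ]
 [ 0.5252 -0.331   0.038 ]]
bowl [[ 0.6413 -0.2519  0.05  ]] cup [[ 0.719  -0.1149  0.1   ]] keeper [0.5955 0.1973 0.2488]
cam in tool [ 0.0712 -0.0003 -0.1424] [-0.2812 -0.001   0.9597] [[-0.9346  0.3558 -0.0002]
 [ 0.3558  0.9346 -0.0004]
 [ 0.     -0.0004 -1.    ]]
```

View pics/wrist0.png

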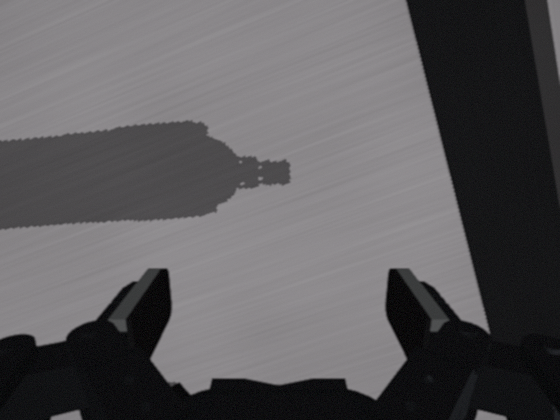

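The wrist view shows only counter, the arm's shadow, and fingers at rows 270 and below. Now for close looks at the holder and box.

```bash
cat > v.py <<'E'
from h import *
import pickle
yb=np.deg2rad(170.8)
def look(P,yaw,z,off,name):
    p=np.array([P[0]+off*np.cos(yaw),P[1]+off*np.sin(yaw),z])
    movep(p,down(yaw)); sleep(.3); d=cap("wrist",name); print(name,read_clock(),np.round(read_tcp_pos(),4),np.round(read_joint_pos(),2))
    return d
if __name__=="__main__":
    dh=look((.468,.345),np.deg2rad(190),.27,.04,"wh.png")
    db=look((.575,.073),yb,.33,.06,"wb.png")
    pickle.dump((dh,db),open("w.pkl","wb"))
    im=np.hstack([cv2.resize(dh["color"][60:330,130:430],None,fx=1.3,fy=1.3),cv2.resize(db["color"][60:330,130:430],None,fx=1.3,fy=1.3)])
    cv2.imwrite("pics/wcomb.png",im[:,:,::-1]); print(im.shape)
E
python3 v.py
```

```text
wh.png 1.875 [0.4284 0.3385 0.2699] [-0.8   0.14  0.06  1.62 -0.01  1.39  1.  ]
wb.png 3.3 [0.5157 0.0832 0.3298] [-0.53  0.06  0.3   1.58 -0.02  1.5   1.18]
(351, 780, 3)
```

View pics/wcomb.png

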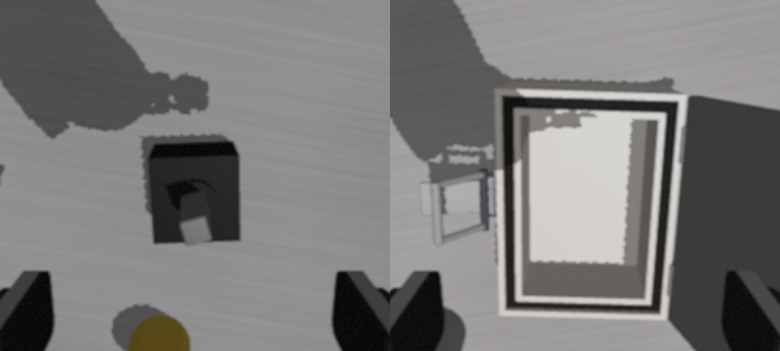

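Left: the holder top spans roughly crop (150..240, 155..242), with the pick's grey handle leaning by perspective to (197,232). Right: the box rim with its dark groove is clear, corners near (497,90), (687,95), (665,318) and (500,315), and the bail and lever are to the left at (440,205).

```bash
cat > m.py <<'E'
from h import *
import pickle
from scipy.optimize import least_squares
np.set_printoptions(precision=4,suppress=True)
def w2(c,yaw,b,z):
    b=np.atleast_2d(b);R=np.array([[np.cos(yaw),-np.sin(yaw)],[np.sin(yaw),np.cos(yaw)]])
    return np.c_[b@R.T+c,np.full(len(b),z)]
def groove(d,c,yaw,z=.095):
    g=cv2.cvtColor(d["color"],cv2.COLOR_RGB2GRAY).astype(np.float32)
    off=np.arange(-.012,.0121,.0005); out=[]
    for it in range(5):
        P=[];Wd=[]
        for side,(n,h) in {"+x":((1,0),.065),"-x":((-1,0),.065),"+y":((0,1),.09),"-y":((0,-1),.09)}.items():
            n=np.array(n);t=np.array([-n[1],n[0]]);L=.07 if abs(n[0]) else .045
            for s in np.linspace(-L,L,15):
                if side=="-x" and abs(s)<.02: pass
                b=n*(h+off)[:,None]+t*s
                uv=proj(d,w2(c,yaw,b,z)).astype(np.float32)
                v=cv2.remap(g,uv[:,0].reshape(1,-1),uv[:,1].reshape(1,-1),cv2.INTER_LINEAR)[0]
                if v.max()-v.min()<50: continue
                k=np.clip((v.min()+.5*(v.max()-v.min())-v),0,None); k[np.abs(off)>.0095]=0
                if k.sum()>0: P.append((side,s,(k*off).sum()/k.sum())); Wd.append((k>0).sum()*.0005)
        # offsets -> dx,dy,dyaw
        A=[];B=[]
        for side,s,o in P:
            n=dict(zip(["+x","-x","+y","-y"],[(1,0),(-1,0),(0,1),(0,-1)]))[side];h=.065 if 'x' in side else .09
            t=(-n[1],n[0]);q=(n[0]*h+t[0]*s,n[1]*h+t[1]*s)
            A.append([n[0],n[1],-n[0]*q[1]+n[1]*q[0]]);B.append(o)
        f=least_squares(lambda x:np.array(A)@x-B,np.zeros(3),loss="soft_l1",f_scale=.0005).x
        R=w2(np.zeros(2),yaw,f[:2],0)[0,:2]; c=c+R; yaw=yaw+f[2]
    res=np.array(B)-np.array(A)@f
    return c,yaw,{k:(round(np.median([r for (s,_,_),r in zip(P,res) if s==k])*1e3,2),sum(s==k for s,_,_ in P)) for k in["+x","-x","+y","-y"]},np.median(Wd)
def holder(d,z=.06):
    g=d["color"].max(2); m=(g<75).astype(np.uint8)
    return m
E
python3 - <<'E'
from m import *
dh,db=pickle.load(open("w.pkl","rb"));t=cap("top");s=cap("side")
pickle.dump((t,s),open("ts.pkl","wb"))
for n,d in [("top",t),("side",s),("wrist",db)]:
    c,y,r,w=groove(d,np.array([.575,.073]),np.deg2rad(80.8)); print(n,c,np.rad2deg(y),r,w)
# holder in wrist: dark blob, top face
for n,d,sl in [("wh",dh,(120,260,220,340)),("top",t,(245,305,80,145))]:
    g=d["color"].max(2); y0,y1,x0,x1=sl; print(n); 
    print(g[y0:y1:(6 if n=="wh" else 4),x0:x1:(5 if n=="wh" else 4)])
E
```

```text
top [0.5749 0.0768] 78.41570168711269 {'+x': (np.float64(3.38), 8), '-x': (np.float64(0.28), 15), '+y': (np.float64(-1.53), 5), '-y': (np.float64(-0.11), 15)} 0.0075
side [0.5717 0.0761] 79.24656880248322 {'+x': (np.float64(0.12), 15), '-x': (np.float64(0.13), 15), '+y': (np.float64(-0.12), 15), '-y': (np.float64(-0.16), 15)} 0.009000000000000001
wrist [0.5736 0.0763] 79.04137722584737 {'+x': (np.float64(-0.16), 15), '-x': (np.float64(-0.19), 15), '+y': (np.float64(-0.39), 15), '-y': (np.float64(-0.41), 15)} 0.008
wh
[[ 80  82  81  79  79  80  81  80 101 103  80  79  82 137 145 146 145 147
  147 147 146 145 147 147]
 [ 79  78  77  80  81  81  81  81  81  82  79  80  81  80 120 145 144 143
  143 143 145 144 146 147]
 [ 78  82  80  80  80  81  81  80  89  78  80  81  82  83 140 146 145 144
  145 145 146 145 147 144]
 [ 83  79  80  80  81  76  80  80  92 106  79  80  81  81 117 144 146 145
  146 147 146 145 146 146]
 [ 82  80  79  78  80  78  80  80 108 103  78  87 129 101 143 145 143 142
  143 144 144 145 146 147]
 [ 80  80  80  88 143 143 144 144 145 144 143 145 145 145 144 144 144 14
[... 2217 characters left out ...]
168 172 173  80 170 173 173 122 135 159 162 163 163 166 167]
 [160 160 162 171 173 124 163 171 172 145  61 157 159 162 165 162 165]
 [155 154 156 171 170 156 130 171 169 157  68 151 157 158 161 164 161]
 [157 157 153 170 169 168  71 167 167 166  90 132 152 159 162 160 163]
 [159 159 157 166 163 166  64 163 165 164 126  87 156 157 161 161 162]
 [156 158 158 157 163 164 123 145 163 161 144  67 153 156 160 161 162]
 [154 157 157 155 163 161 157  93 157 155 154  84 145 154 157 159 163]
 [158 159 157 157 156 159 161  54 155 156 155 120 151 154 160 160 161]
 [158 159 160 158 154 156 154 116 135 151 152 141 136 157 157 161 160]
 [158 159 157 157 153 154 152 149  71 151 149 145 132 155 155 159 161]]
```

Run:
```python
from m import *
dh,db=pickle.load(open("w.pkl","rb"));t,s=pickle.load(open("ts.pkl","rb"))
t["color"]=cv2.imread("pics/top0.png")[:,:,::-1].copy();s0=dict(s);s0["color"]=cv2.imread("pics/side0.png")[:,:,::-1].copy()
for n,d in [("top0",t),("side0",s0)]:
    c,y,r,w=groove(d,np.array([.5736,.0763]),np.deg2rad(79.0)); print(n,c,np.rad2deg(y),r,w)
def blob(d,m,z,n):
    m=cv2.morphologyEx(m.astype(np.uint8),cv2.MORPH_OPEN,np.ones((2,2)))
    cs,_=cv2.findContours(m,cv2.RETR_EXTERNAL,cv2.CHAIN_APPROX_NONE); c=max(cs,key=cv2.contourArea)
    P=onplane(d,c[:,0,:],z)[:,:2].astype(np.float32)
    print(n,cv2.minAreaRect(c)[:2],"world",[np.round(q,4) for q in cv2.minAreaRect(P)])
g=dh["color"].max(2).astype(int);r=np.zeros_like(g,bool);r[200:255,265:300]=1
blob(dh,r&(g>90)&(g<133),.126,"handle wh")
r=np.zeros_like(g,bool);r[170:250,240:320]=1
m=np.where(g<100,1,0);m[:,:240]=0;m[:178]=0;m[250:]=0;m[:,325:]=0
# holder top edges: rows at several columns
blob(dh,m,.06,"holder wh (incl front?)")
g=t["color"].max(2).astype(int);r=np.zeros_like(g,bool);r[258:290,88:108]=1
blob(t,r&(g>85)&(g<160),.126,"handle top"); print(g[262:288:2,88:112:2])
# tins
for d,n in((t,"top"),(s0,"side")):
    g=d["color"].min(2).astype(int)
    for p in [(.5495,-.2364),(.5257,-.3306)]:
        u=proj(d,[[*p,.038]])[0].astype(int); q=g[u[1]-14:u[1]+15,u[0]-14:u[0]+15]; k=q>q.max()-45
        ys,xs=np.nonzero(k); print(n,onplane(d,[[xs.mean()+u[0]-14,ys.mean()+u[1]-14]],.038),k.sum(),q.max())
```

```text
top0 [0.5746 0.0761] 79.04273848500841 {'+x': (np.float64(-0.08), 15), '-x': (np.float64(-0.07), 15), '+y': (np.float64(-0.06), 15), '-y': (np.float64(-0.1), 15)} 0.0075
side0 [0.5717 0.0762] 79.02061801177373 {'+x': (np.float64(0.09), 15), '-x': (np.float64(0.04), 15), '+y': (np.float64(-0.1), 15), '-y': (np.float64(-0.1), 15)} 0.009000000000000001
handle wh ((281.30731201171875, 238.93414306640625), (19.83542251586914, 20.46401023864746)) world [array([0.4685, 0.3476]), array([0.0177, 0.0174]), np.float64(22.1529)]
holder wh (incl front?) ((278.41839599609375, 212.47036743164062), (69.31877899169922, 73.28445434570312)) world [array([0.4671, 0.3455]), array([0.0735, 0.0733]), np.float64(11.9214)]
handle top ((96.5, 274.5), (31.0, 15.0)) world [array([0.4681, 0.3492]), array([0.029 , 0.0588]), np.float64(88.2378)]
[[158 130  79  62  52  51  48  48  48  49  49  48]
 [157 131  57  50  47  48  54  45  49  56  48  49]
 [157 139  63  52  48  52  51  47  53  53  53  47]
 [158 153  74  47  55  78  64  40  48  45  51  44]
 [159 155  96  72 115 138 110  51  45  47  46  49]
 [156 157 128 127 136 137 135  78  46  43  38  44]
 [153 153 133 131 138 141 143 110  43  47  48  42]
 [156 159 140 128 137 139 139 118  50  49  46  48]
 [155 155 149 107 134 123  81  52  50  48  41  31]
 [157 156 157  96  86  54  50  47  55  48  40  24]
 [159 156 156 109  43  52  48  52  52  56  52  46]
 [156 157 158 124  53  53  49  48  49  45  55  51]
 [158 161 160 134  57  50  50  47  46  51  54  51]]
top [[ 0.5525 -0.2381  0.038 ]] 721 191
top [[ 0.5272 -0.3335  0.038 ]] 716 189
side [[ 0.5518 -0.23    0.038 ]] 674 159
side [[ 0.5277 -0.3306  0.038 ]] 445 166
```

Side, top and wrist agree on the box pose at (0.5735, 0.0762), 79.0°, and on the pick at about (0.468, 0.347) with handle faces at 22°. Grasping it next.

Run:
```python
from h import *
q=down(np.deg2rad(202)); p=np.array([.468,.3468])
let_go(); movep([*p,.20],q); move_linear([*p,.077],q,v=.1); grab(60); print(read_width(),read_finger_force(),read_force())
move_linear([*p,.20],q,v=.12)
d=cap("wrist"); cv2.imwrite("pics/tip.png",cv2.resize(d["color"][150:420,180:380],None,fx=2.2,fy=2.2)[:,:,::-1])
print(read_clock(),read_width(),read_tcp_pos(),read_joint_pos(),read_force())
P=np.array(read_tcp_pos()); R=Ro.from_quat(read_ee_rot())
for z in(.011,.069): print(proj(d,P+R.apply([0,0,z])))
```

```text
0.1988710312850541 58.47302198410034 [0.0745777  0.24384366 2.13966616]
7.9917 0.20457113204176444 [0.46760321 0.34653155 0.19902587] [-0.77573809  0.25601029  0.07055783  1.62752804 -0.01874271  1.26032489
  1.25312673] [ 0.0257475  -0.21463765 -0.57706977]
[[280.04046816 261.68967291]]
[[279.50060873 221.11750206]]
```

View pics/tip.png

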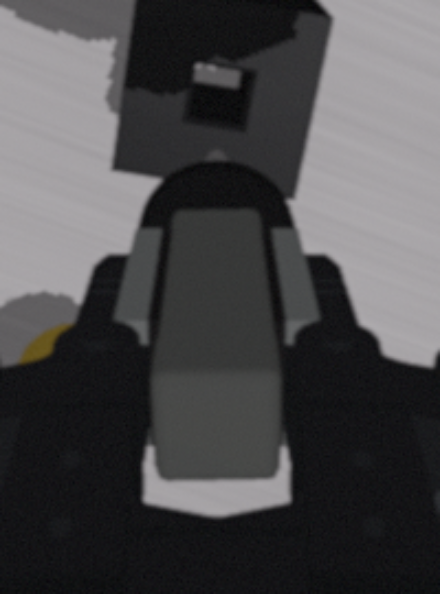

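The tip shows at crop (217,150), or full (278.6, 218.2). That is within about 1 mm of the prediction, so the pick hangs straight. The holder hole centre is at about crop (220,97).

```bash
cat >> m.py <<'E'
BC=np.array([.5735,.0762]);BY=np.deg2rad(79.04)
def bx(x,y,z): return w2(BC,BY,[[x/1e3,y/1e3]],z/1e3)[0]
def lin(p,q=None,v=.15,tries=2):
    "linear move, then one correction for steady-state droop"
    move_linear(p,q,v=v); return np.array(read_tcp_pos())-p
E
python3 - <<'E'
from m import *
d=cap("wrist"); P=np.array(read_tcp_pos()); R=Ro.from_quat(read_ee_rot())
print("hole",onplane(d,[(280,194)],.06))
tip=R.inv().apply(onplane(d,[(278.6,218.2)],P[2]-.069)[0]-P); print("tip edge in tool",tip)
q=down(np.deg2rad(169)); H=69
a=bx(35,90,0)
move_linear([*P[:2],.37],v=.25)
movep([*a[:2],.37],q); move_linear(a+[0,0,.125+.069],q,v=.2); sleep(.4)
P=np.array(read_tcp_pos());print("at",P-a, read_force(),read_clock(),read_joint_pos())
d=cap("wrist"); cv2.imwrite("pics/t2.png",cv2.resize(d["color"][100:300,150:410],None,fx=3,fy=3)[:,:,::-1])
uv=proj(d,[bx(35,90,95),bx(35,90,89),bx(-65,90,95)]);print((uv-[150,100])*3)
E
```

```text
hole [[0.468  0.3474 0.06  ]]
tip edge in tool [ 0.002  -0.0005  0.069 ]
at [0.0001 0.     0.1943] [-0.4561  0.1732 -0.3572] 11.1917 [-0.5891  0.0941  0.2612  1.83   -0.0259  1.2204  1.0586]
[[386.3302 319.2957]
 [386.277  312.0943]
 [-47.9961 320.2406]]
```

View pics/t2.png

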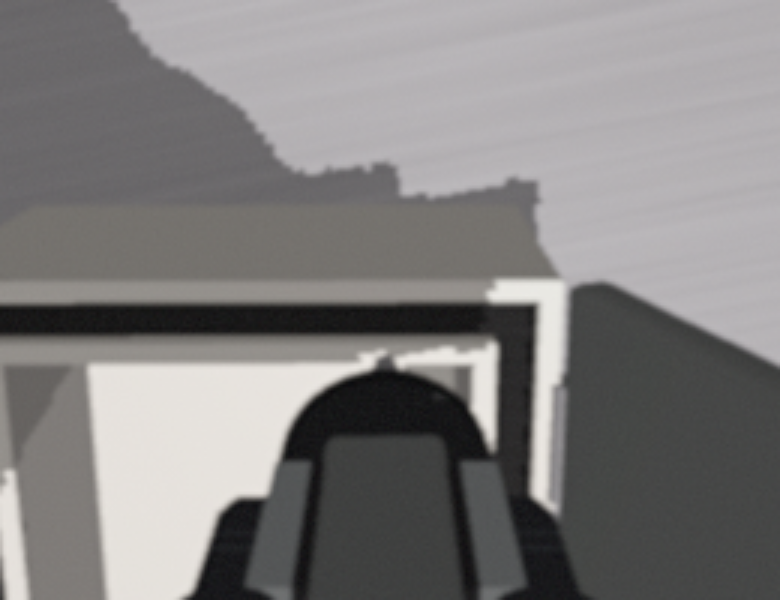

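Groove centre in the wrist view is at row 318 against a predicted 319, so the fit is good. Now the descent and trace.

```bash
cat > tr.py <<'E'
from m import *
O=(0.5,0.5)
def tp(x,y,z): return bx(x+O[0],y+O[1],z+69)
if __name__=="__main__":
    f0=np.array(read_force()); p=tp(35,90,98)
    move_linear(p,v=.08)
    for z in (95,93,92,91,90,89):
        move_linear(tp(35,90,z),v=.02); sleep(.15); f=np.array(read_force())-f0
        print(z,(np.array(read_tcp_pos())-tp(35,90,z))*1e3,f)
        if f[2]>1.5: break
    np.save("zt.npy",z); print(read_clock())
E
python3 tr.py
```

```text
95 [0.0794 0.0381 0.1862] [ 0.215  -1.5939  0.1001]
93 [-0.0052 -0.0035  0.0118] [ 0.0243 -0.6798  0.3734]
92 [-0.0222  0.0044  0.0043] [-0.1562 -1.7787 -0.3681]
91 [0.0069 0.0101 0.0159] [-0.3322 -0.7729  0.1806]
90 [-0.0075 -0.0046 -0.0098] [ 0.688  -1.4298  1.2563]
89 [0.0901 0.0398 0.1046] [ 0.7093 -0.9596  2.2717]
14.1833
```

Run:
```python
from tr import *
pts=[(35,90),(-15,90),(-65,90),(-65,45),(-65,0),(-65,-45),(-65,-90),(-15,-90),(35,-90)]
move_linear(tp(35,90,89.8),v=.02)
for x,y in pts[1:]:
    move_linear(tp(x,y,89.8),v=.032); print((x,y),(np.array(read_tcp_pos())-tp(x,y,89.8))*1e3,np.array(read_force()))
print(read_clock())
d=cap("wrist"); cv2.imwrite("pics/t3.png",cv2.resize(d["color"][100:300,150:410],None,fx=3,fy=3)[:,:,::-1])
```

```text
(-15, 90) [0.0218 0.1738 0.0052] [-0.502  -0.8332 -2.0158]
(-65, 90) [ 0.0117  0.1781 -0.0063] [ 0.0396 -0.7274 -0.8885]
(-65, 45) [-0.1148  0.0403  0.0338] [-0.3724  0.1637 -0.2462]
(-65, 0) [-0.1144  0.0578  0.0508] [ 0.2376  0.6012 -1.1887]
(-65, -45) [-0.0995  0.0966  0.0425] [ 0.9776  0.0008 -0.9584]
(-65, -90) [-0.1077  0.0271  0.0479] [ 0.1502  0.0213 -0.3063]
(-15, -90) [-0.0145 -0.2553  0.0265] [-0.8437  0.2143 -1.2531]
(35, -90) [ 0.0306 -0.2847  0.0568] [-0.3204  0.6507 -1.2804]
27.5167
```

View pics/t3.png

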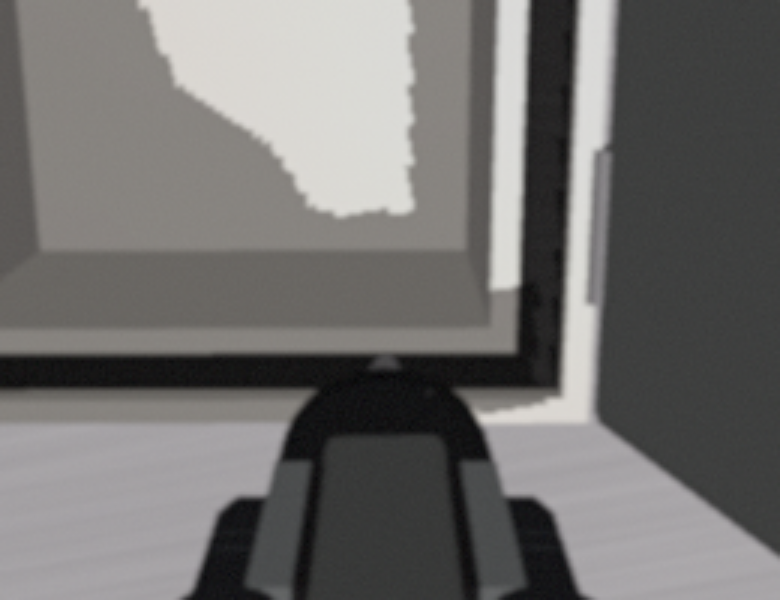

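The tip sits in the far groove at (387,363), with the run complete and forces near zero. Returning the pick.

Run:
```python
from tr import *
P=np.array(read_tcp_pos()); move_linear([*P[:2],.37],v=.2)
q=down(np.deg2rad(202)); p=np.array([.4680,.3470])
movep([*p,.37],q); move_linear([*p,.145],q,v=.2); f0=np.array(read_force())
for z in(.12,.10,.085,.078):
    move_linear([*p,z],q,v=.06); f=np.array(read_force())-f0; print(z,f,np.array(read_tcp_pos())-[*p,z])
    if f[2]>6: break
else:
    let_go(); sleep(.2); move_linear([*p,.22],q,v=.15)
    d=cap("wrist"); s=cap("side"); t=cap("top")
    im=np.hstack([cv2.resize(d["color"][60:300,150:410],(520,480)),cv2.resize(s["color"][90:210,150:220],(280,480))])
    cv2.imwrite("pics/h.png",im[:,:,::-1]); pickle.dump((t,s),open("ts.pkl","wb"))
print(read_clock())
```

```text
0.12 [ 0.1144 -1.7415  1.041 ] [-0.0001 -0.0001 -0.0002]
0.1 [-0.5829  0.1188  0.5359] [-0.0001 -0.0002 -0.0004]
0.085 [-0.4781 -0.957   1.4639] [-0.0003 -0.0002 -0.0005]
0.078 [ 0.446  -0.2038  0.5788] [-0.0001 -0.0001 -0.0003]
35.1083
```

View pics/h.png

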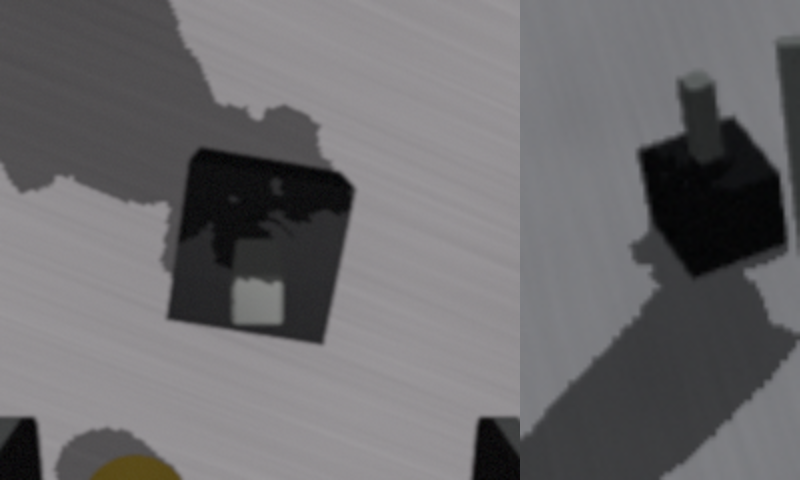

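The pick stands in its holder with the collar seated: handle at (258,300) left, upright at (697,115) right. Next I check placement feasibility and refresh the tins.

```bash
cat > tins.py <<'E'
from m import *
def find(d,z=.038,c0=(.54,-.285),rad=.14):
    g=d["color"].min(2); sat=d["color"].max(2).astype(int)-g
    m=((g>165)&(sat<25)).astype(np.uint8); out=[]
    cs,_=cv2.findContours(m,cv2.RETR_EXTERNAL,cv2.CHAIN_APPROX_NONE)
    for c in cs:
        if len(c)<12: continue
        P=onplane(d,c[:,0,:],z)[:,:2].astype(np.float32); (x,y),r=cv2.minEnclosingCircle(P)
        if .012<r<.03: out.append((round(x,4),round(y,4),round(r,4)))
    return out
E
python3 - <<'E'
from tins import *
for yaw in (79,259,-101):
  for x in(-28,25):
    for z in(31,120): j=ik(bx(x,0,z),down(np.deg2rad(yaw))); print(yaw,x,z,None if j is None else np.round(j,2))
q=down(np.deg2rad(180)); P=read_tcp_pos()
move_linear([P[0],P[1],.3],v=.2); movep([.50,-.285,.30],q); sleep(.3)
d=cap("wrist","wt.png"); print(read_clock(),read_joint_pos(),find(d))
t=cap("top"); print(find(t)); s=cap("side"); print(find(s))
for p in [(.550,-.237),(.5265,-.3315)]: print(proj(d,[[*p,.038]]))
E
```

```text
79 -28 31 [-0.64  0.46  0.58  1.84 -0.31  0.93 -0.12]
79 -28 120 [-0.67  0.34  0.61  1.77 -0.21  1.1  -0.18]
79 25 31 [-0.7   0.49  0.56  1.79 -0.31  0.95 -0.2 ]
79 25 120 [-0.73  0.37  0.59  1.73 -0.23  1.11 -0.26]
259 -28 31 [ 0.38  0.5  -0.66  1.78  0.36  0.98  2.52]
259 -28 120 [ 0.38  0.38 -0.66  1.71  0.25  1.14  2.6 ]
259 25 31 [ 0.28  0.53 -0.66  1.74  0.38  1.    2.43]
259 25 120 [ 0.28  0.42 -0.66  1.67  0.27  1.15  2.5 ]
-101 -28 31 [ 0.38  0.5  -0.66  1.78  0.36  0.98  2.52]
-101 -28 120 [ 0.38  0.38 -0.66  1.71  0.25  1.14  2.6 ]
-101 25 31 [ 0.28  0.53 -0.66  1.74  0.38  1.    2.43]
-101 25 120 [ 0.28  0.42 -0.66  1.67  0.27  1.15  2.5 ]
38.2667 [-0.4026  0.2906  1.0484  1.5297 -0.2524  1.4671  2.2249] [(0.6606, 0.0636, 0.0243), (0.5506, -0.2355, 0.0179), (0.5254, -0.3292, 0.017)]
[(0.5517, -0.0641, 0.0141), (0.556, -0.03, 0.0141), (0.5523, -0.2366, 0.0202), (0.7132, -0.1181, 0.0176)]
[(0.5251, -0.3313, 0.0186), (0.549, -0.2352, 0.0182)]
[[319.9248 208.2246]]
[[237.6009 188.5408]]
```

View pics/wt.png

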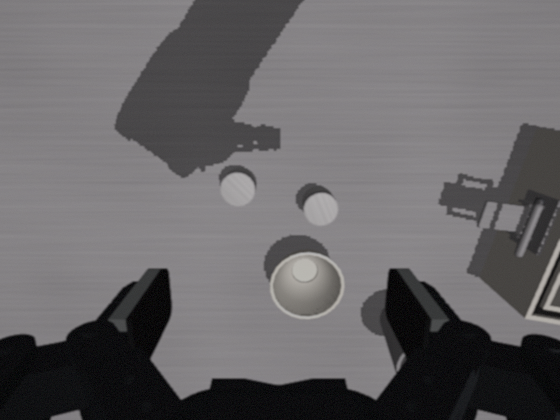

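Two tins, at px (320,208) and (238,189), i.e. (0.550,-0.236) and (0.5255,-0.3305). No others, and the bowl is at (307,285). Packing the first.

```bash
cat >> tins.py <<'E'
def pickplace(p,bxy,yaw=250):
    q=down(np.pi); qb=down(np.deg2rad(yaw)); p=np.array(p)
    movep([*p,.15],q); move_linear([*p,.004],q,v=.12); grab(40)
    w=read_width(); print("width",w,read_finger_force(),read_tcp_pos())
    move_linear([*p,.20],q,v=.2); print("held",read_width())
    if read_width()<.3: return False
    a=bx(*bxy,200); movep(a,qb); print(np.round(read_joint_pos(),2))
    move_linear(bx(*bxy,60),qb,v=.15); f0=np.array(read_force())
    for z in (36,33,31,30,29,28):
        move_linear(bx(*bxy,z),qb,v=.05); f=np.array(read_force())-f0
        if f[2]>3: break
    print("placed z",z,f,np.round(read_tcp_pos()-bx(*bxy,z),4)); let_go(); sleep(.2)
    move_linear(bx(*bxy,220),qb,v=.2); print("t",read_clock()); return True
E
python3 - <<'E'
from tins import *
print(pickplace((.5505,-.2360),(-28,0)))
movep([.48,-.30,.30],down(np.pi)); sleep(.3); d=cap("wrist"); print(find(d), np.round(read_joint_pos(),2), read_clock())
E
```

```text
width 0.4547452435649499 40.100972056388855 [ 0.5507 -0.236   0.0044]
held 0.45529636888331176
[ 0.06  0.25 -0.26  1.64  0.07  1.26  2.58]
placed z 29 [-1.7923 -0.0107  5.2356] [0.0002 0.     0.0004]
t 47.8667
True
[(0.6488, 0.042, 0.023), (0.6263, -0.2554, 0.0147), (0.5245, -0.3288, 0.017), (0.5208, -0.3247, 0.0141)] [ 0.46  0.17  0.02  1.51 -0.    1.45  2.05] 49.5917
```

Run:
```python
from tins import *
print(pickplace((.5253,-.3300),(25,0)))
movep(bx(0,60,330),down(np.deg2rad(169))); sleep(.3); d=cap("wrist"); t=cap("top")
im=np.hstack([cv2.resize(d["color"][60:330,130:430],(400,360)),cv2.resize(t["color"][120:300,130:330],(400,360))]); cv2.imwrite("pics/box.png",im[:,:,::-1])
print(np.round(read_joint_pos(),2),read_clock())
```

```text
width 0.4596410776587894 40.234304666519165 [ 0.5255 -0.3302  0.0045]
held 0.45934592458274576
[ 0.06  0.29 -0.37  1.59  0.11  1.28  2.46]
placed z 29 [-1.4375 -0.4517  6.0253] [0.0002 0.     0.0005]
t 59.4167
True
[-0.03  0.08 -0.24  1.56  0.02  1.51  1.11] 61.05
```

View pics/box.png

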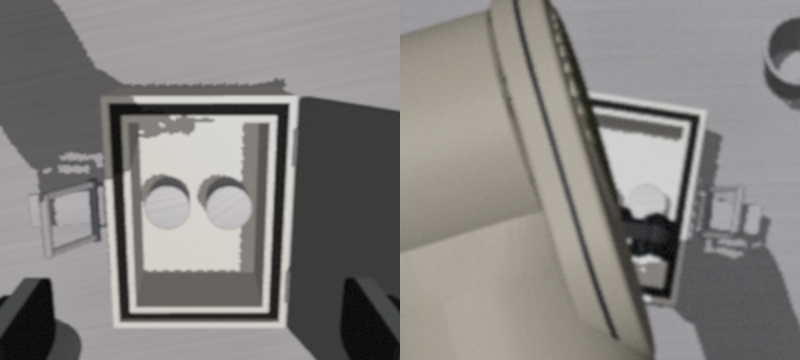

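Both tins stand upright side by side on the box floor, at (167,207) and (229,207) in the left picture. Now the lid.

```bash
cat > lid.py <<'E'
from m import *
q=down(np.deg2rad(169)); Y=35
def tcp(th,r=120,c=.5):
    l=np.array([-np.cos(th),np.sin(th)]);n=np.array([np.sin(th),np.cos(th)])
    p=np.array([75,95])+r*l+(12+14.5*np.sin(th)+c)*n if th<=np.pi/2 else np.array([75-150*np.cos(th)+12*np.sin(th)+14.5, 75+150*np.sin(th)+12*np.cos(th)-(th-np.pi/2)*0])
    return bx(p[0],Y,p[1])
if __name__=="__main__":
    grab(30); movep(bx(170,Y,320),q); move_linear(bx(170,Y,212),q,v=.15); f0=np.array(read_force())
    for th in list(np.linspace(1.95,np.pi/2,5))+list(np.linspace(1.45,.1,12)):
        move_linear(tcp(th,c=-2),q,v=.07); print(round(th,2),np.round(np.array(read_force())-f0,1))
    print(read_clock())
    s=cap("side"); t=cap("top")
    im=np.hstack([cv2.resize(s["color"][60:270,150:350],(400,420)),cv2.resize(t["color"][100:310,130:330],(400,420))]); cv2.imwrite("pics/lid.png",im[:,:,::-1])
E
python3 lid.py
```

```text
1.95 [-0.8  1.4 -0.9]
1.86 [ 0.8  0.2 -1. ]
1.76 [-1.2  0.1 -0.7]
1.67 [0.2 0.2 0.2]
1.57 [-0.3  0.2  0. ]
1.45 [-0.   1.4 -0.5]
1.33 [0.5 1.3 0.4]
1.2 [-0.1  0.7 -1.2]
1.08 [-0.6  0.8  1. ]
0.96 [-0.4  0.  -0.6]
0.84 [0.4 2.  0.3]
0.71 [-0.5  1.4 -0.1]
0.59 [-0.6  0.5 -0.5]
0.47 [0.3 1.1 0.4]
0.35 [-0.2  1.3  0.1]
0.22 [-0.4  1.1  0.5]
0.1 [0.1 1.3 0.3]
69.75
```

View pics/lid.png

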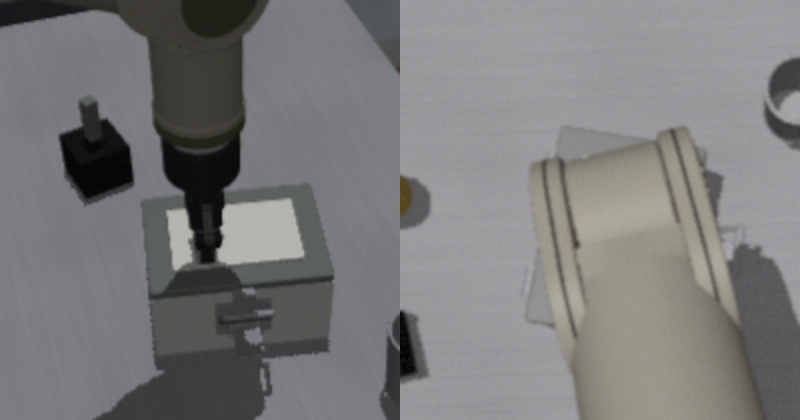

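The lid appears down in both views: grey lid plate with white panel over the box, with keeper and bail at about (245,315) left. Now press it fully shut, then swing the bail.

```bash
cat > bail.py <<'E'
from lid import *
P=np.array(read_tcp_pos()); move_linear(bx(-50,35,125),q,v=.1); sleep(.3); f0=np.array(read_force())
for z in np.arange(112,103,-1.0):
    move_linear(bx(-50,35,z),q,v=.03); f=np.array(read_force())-f0
    if f[2]>8: break
print("lid press z",z,read_tcp_pos()[2],f)
move_linear(bx(-50,35,190),q,v=.2)
movep(bx(-160,0,190),q); move_linear(bx(-160,0,100),q,v=.15); sleep(.2); f0=np.array(read_force())
for ph in np.deg2rad([37,28,20,12,6,0,-5,-9]):
    xb,zb=-91-50*np.sin(ph),69+50*np.cos(ph)
    move_linear(bx(xb-4-14.5,0,max(zb-8,101)),q,v=.05); print(round(np.rad2deg(ph)),np.round(np.array(read_force())-f0,1))
sleep(.3); move_linear(bx(-135,0,113),q,v=.1); move_linear(bx(-160,0,190),q,v=.2)
movep(bx(-150,0,300),q); sleep(.3)
s=cap("side"); t=cap("top"); w=cap("wrist"); print(read_clock())
im=np.hstack([cv2.resize(s["color"][150:250,220:320],(400,400),interpolation=cv2.INTER_CUBIC),cv2.resize(w["color"][60:300,270:510],(400,400))]); cv2.imwrite("pics/bail.png",im[:,:,::-1])
E
python3 bail.py
```

```text
lid press z 106.0 0.10703573562478685 [-4.2903 -0.3722 12.3128]
37 [-0.4  0.4  0.1]
28 [-1.  -2.2  2. ]
20 [-4.2 -3.1  8.8]
12 [-3.4 -2.3  9. ]
6 [-0.1 -0.3  0.4]
0 [-0.6 -0.2  0.1]
-5 [-0.  -0.7  1. ]
-9 [-0.5  0.7  0.4]
79.3083
```

View pics/bail.png

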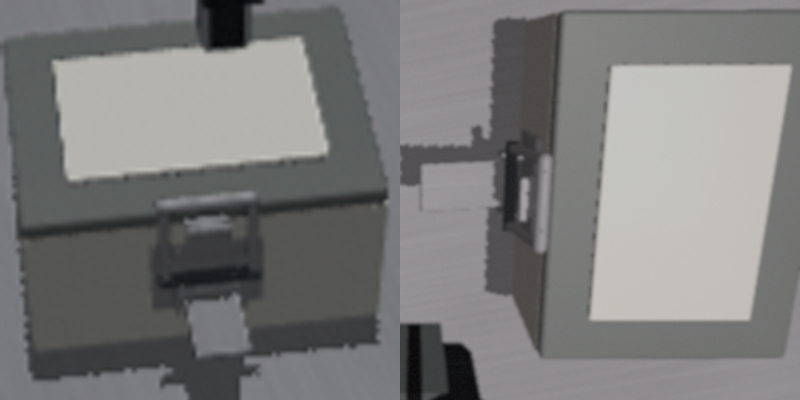

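The bail stands up and leaning in: the bar is above and behind the keeper (side crop (205,202), wrist crop (543,200)), and the lever still points out at (218,325). Pressing the lever now.

Run:
```python
from lid import *
w=cap("wrist"); print("bar",onplane(w,[(356,180)],.118),bx(-81,0,118))
movep(bx(-146,0,130),q); move_linear(bx(-146,0,92),q,v=.15); sleep(.3); f0=np.array(read_force())
for z in (80,72,66,60,54,48,44,40,36,33,30,28):
    move_linear(bx(-146,0,z),q,v=.05); f=np.array(read_force())-f0; print(z,np.round(f,1))
    if np.linalg.norm(f)>25: print("stop"); break
sleep(.3); move_linear(bx(-150,0,190),q,v=.2); movep(bx(-150,0,300),q); sleep(.3)
s=cap("side"); w=cap("wrist"); print(read_clock())
im=np.hstack([cv2.resize(s["color"][150:250,220:320],(400,400),interpolation=cv2.INTER_CUBIC),cv2.resize(w["color"][60:300,270:510],(400,400))]); cv2.imwrite("pics/lev.png",im[:,:,::-1])
```

```text
bar [[ 0.5573 -0.0022  0.118 ]] [ 0.5581 -0.0033  0.118 ]
80 [-0.  -0.4 -0.3]
72 [-0.7  0.1  1. ]
66 [ 0.3 -1.1  0.3]
60 [-0.  -0.3  1.2]
54 [-0.3 -0.6 -0. ]
48 [-0.2 -0.9 -0.1]
44 [-0.8 -1.2 -0.1]
40 [ 0.3 -1.3 -0.6]
36 [ 0.  -0.9  0.2]
33 [-0.1 -0.6  0.8]
30 [-0.3 -0.8 -1.1]
28 [ 0.2 -2.1  0.5]
86.2167
```

View pics/lev.png

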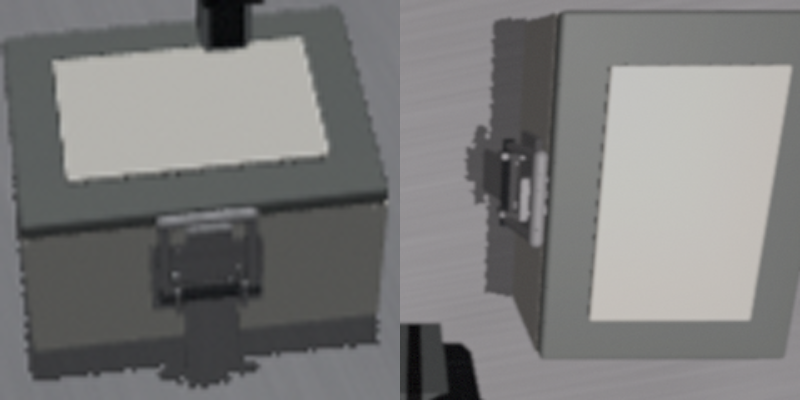

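The lever lies down against the box, dropped from the side view at (210,330). The bar has been pulled down behind the keeper's lip, at (208,215). The arm is clear, so I'm handing in.

```bash
python3 -c "
from rig import *
print(close_job(),read_clock())"
```

```text
the job is handed in; nothing more can be done
the job is handed in; nothing more can be done
```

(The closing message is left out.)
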